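Put the white bottles back into their stands by size

ROBOT

A 6-joint arm with a two-finger parallel gripper is mounted at the origin on a cart in front of the work surface, level with it; the furniture and walls round the work are solid. World frame = base frame: x ahead of the robot, y to its left, z up, the work surface at z = 0. Lengths are in mm, angles in rad, forces in N, time in s.
With the tool pointing down it reaches from about 250 to 775 mm from the base axis. Payload 4 kg.
Tool frame: the origin (TCP) lies at the very end of the fingers, on their centre line; the grasp point (between the pads) lies manip.pinch_z behind it (manip.pinch_z is the distance from the TCP to the grasp point, in mm); z points along the fingers, y is the line along which they close (so a half turn about z gives the same grasp; the last joint's range is limited). The gripper opens to 94 mm and grips with 3 to 60 N. Pads are 16 mm wide; open, the fingers measure 119 mm over their backs; the gripper's body (75 mm by 177 mm) begins 78 mm behind the grasp point.
Start: joints at [-1.415, 0.087, 1.371, -0, 1.684, -0.103], TCP at [140.753, -531.704, 205.506] pointing down, gripper open.
Joint ranges: [-3.1, 3.1], [-0.76, 2.03], [0.27, 2.55], [-1.08, 4.22], [0.17, 2.65], [-2.57, 2.57]. Speed limits (rad/s): [2.79, 2.79, 3.14, 3.14, 3.14, 3.14].

INTERFACE

Orientations are given as [roll, pitch, yaw] about the fixed x, y, z axes, in that order (R = Rz(yaw) Ry(pitch) Rx(roll)).
In Python, from workcell import manip, optics gives the robot as it stands. The module is installed in compiled form; this text tells all that it offers.
- The arm moves only by the tool drive_tool, never from a script. Its arguments are lists of equal length, an entry for each row: "hand": the closure, from -1 (fully open) to 1 (shut); "dp": the shift along the world's x, y, z in mm, a list of three; "yaw": the turn about the world's z in degrees. A call has 1 to 20 rows; each row is the pose to reach, as a shift and turn from the pose commanded when the call began; what a row does not reach only later rows make up. A row lasts 1/10 s, in which the tool goes at most 50 mm and 8.59 degrees, less where a joint would pass 70% of its speed; a pose out of reach is approached as far as the arm can. A call with a gripper value outside its range is refused whole. The fingers move at their own pace and stop on an object; "newtons" is the grip in N (left out, the last holds). Time passes only in rows, so rows that repeat a pose let the fingers close. It gives the time, the measured TCP pose, the force, the opening and the grip force at its end, in the units of the state.
- manip.read_state(): the state, without advancing time (a new reading comes with each control period).
- optics.snapshot(name): name is "side" or "top" or "wrist"; returns a dict with "pixels" (420x560x3 uint8, red, green, blue), "fovy" (degrees; the focal length in pixels is half the picture's height over the tangent of half this angle, whatever the lens; pixels are square), "cx", "cy" (the principal point, pixels), "T" (4x4, takes a point from camera to world coordinates); the wrist camera has in their place "mount" (4x4, takes a point from camera to tool coordinates, whose origin is the TCP and whose axes are the flange's). Camera axes: x right, y up, looking along -z (the intrinsics and any distortion apply to the point x, -y, -z); pixel columns grow to the right and rows downward; lengths in mm; the calibration is good to about 2 mm. A picture is of the moment at which its call begins: read the wrist's pose just before it. There is no depth.
- manip.finish_job(): hands the job in; it is judged then, once.
The state is a dict: "t": time; "joint_positions": joint angles; "dq": joint speeds; "effort": joint torques, N m; "position": TCP position; "eef_rot": TCP orientation; "wrist_force": force on the tool from outside, world axes, zero at the start; "torque": the same for the moment, N m; "gripper_width": finger opening in mm; "grasp_force": force on a finger pad.
Only numpy, scipy, OpenCV 4.12 (cv2) and the standard library are available. Lean on these libraries where they do the work, as an engineer would, in place of code of your own. Each camera call takes 0.05 s, during which the arm holds its last target. There are 200 camera calls.

TASK

Four white or whitish capped bottles of different sizes and four round grey bottle stands are spread over the bench among other things. Put each white bottle upright into the stand of its size, so that the largest bottle is in the largest stand, the second largest in the second largest, and so on down to the smallest. Knock no bottle over, and leave the brown bottle and the brass weight where they are.

Things in the scene. Friction and masses are not known exactly. Their poses are not given: they have to be found in the camera images.
- media: The largest white bottle: cloudy, see-through whitish plastic body with a blue screw cap, 69 mm in diameter and 141 mm tall, standing upright and loose, about 0.42 kg (varies). Origin: centre of its underside; z up its axis (yaw is arbitrary). The cap is solid, 43 mm in diameter from 117 to 141 mm above the underside and can be pinched from above. It belongs in the largest stand.
- diluent: The second largest white bottle: white plastic body with an orange screw cap, 54 mm in diameter and 131 mm tall, standing upright and loose, about 0.27 kg (varies). Origin: centre of its underside; z up its axis (yaw is arbitrary). The cap is solid, 31 mm in diameter from 111 to 131 mm above the underside and can be pinched from above. It belongs in the second largest stand.
- stain: The third largest white bottle: small white plastic body with a red screw cap, 37 mm in diameter and 82 mm tall, standing upright and loose, about 0.1 kg (varies). Origin: centre of its underside; z up its axis (yaw is arbitrary). The cap is solid, 22 mm in diameter from 54 to 82 mm above the underside and can be pinched from above. It belongs in the third largest stand.
- dropper: The smallest white bottle: slim white plastic body with a grey ribbed cap, 24 mm in diameter and 86 mm tall, standing upright and loose, about 0.04 kg (varies). Origin: centre of its underside; z up its axis (yaw is arbitrary). The cap is solid, 17 mm in diameter from 60 to 86 mm above the underside and can be pinched from above. It belongs in the smallest stand.
- stand_xl: The largest of four round grey plastic bottle stands (a low cup, open at the top, fixed to the bench): inside diameter 85 mm, outside 93 mm, rim 14 mm high, floor 4 mm above the bench. Origin: centre of its underside, at bench height; z up.
- stand_l: The second largest of four round grey plastic bottle stands (a low cup, open at the top, fixed to the bench): inside diameter 70 mm, outside 78 mm, rim 14 mm high, floor 4 mm above the bench. Origin: centre of its underside, at bench height; z up.
- stand_m: The third largest of four round grey plastic bottle stands (a low cup, open at the top, fixed to the bench): inside diameter 53 mm, outside 61 mm, rim 14 mm high, floor 4 mm above the bench. Origin: centre of its underside, at bench height; z up.
- stand_s: The smallest of four round grey plastic bottle stands (a low cup, open at the top, fixed to the bench): inside diameter 40 mm, outside 48 mm, rim 14 mm high, floor 4 mm above the bench. Origin: centre of its underside, at bench height; z up.
- amber: A brown bottle with a black cap, 63 mm in diameter, 132 mm tall, loose; it is not part of the job and stays where it is. Origin: centre of its underside.
- brass_weight: A brass calibration weight, 31 mm in diameter, 45 mm tall, with a 16 mm knob, loose; it is not part of the job and stays where it is. Origin: centre of its underside.
Things that resemble listed ones, but are neither listed nor needed, are in the scene too. What is shaped like the stand_s but pink or purple is not meant.

How it is judged (in metres and radians):
At the end, for the whole second after the job is handed in: Each white bottle stands upright (within 0.1 rad) on the floor of the stand of its own size rank, its centre within 11 mm of the stand's, released and at rest; the brown bottle and the brass weight are within 3 cm of where they started (horizontal distance between media and stand_xl below 0.011 m and z of media in the frame of stand_xl between 0.001 and 0.008 m and angle between each of media, diluent, stain, dropper's own z axis and vertical below 0.1 rad and linear speed of each of media, diluent, stain, dropper below 0.02 m/s and contact force between each of media, diluent, stain, dropper and the fingers below 0.05 N and horizontal distance between diluent and stand_l below 0.011 m and z of diluent in the frame of stand_l between 0.001 and 0.008 m and horizontal distance between stain and stand_m below 0.011 m and z of stain in the frame of stand_m between 0.001 and 0.008 m and horizontal distance between dropper and stand_s below 0.011 m and z of dropper in the frame of stand_s between 0.001 and 0.008 m and distance of each of amber, brass_weight from where it was at the start of the episode below 0.03 m); the robot touches nothing.
It fails at once if a white bottle is knocked over (angle between any of media, diluent, stain, dropper's own z axis and vertical above 0.7 rad).
It fails at once if the brown bottle or the brass weight is shifted by more than 3 cm or knocked over (distance of any of amber, brass_weight from where it was at the start of the episode above 0.03 m or angle between any of amber, brass_weight's own z axis and vertical above 0.5 rad).
It also fails if it takes over 112 s, if anything falls off the work surface, if the arm or the gripper's body presses on something with over 40 N, if the wrist force passes 120 N, or if a joint passes its speed limit or range.

## Working session

There is one attempt and no reset: what is moved stays moved. The work goes in short steps, Python scripts to look and compute and a tool call to move; the robot and the scene stay as the last step left them, time stands still between calls to the robot, and variables do not carry over. Pictures are saved under pics/ and viewed, at most 14 in all, crops included, and the job is handed in when it is done.

Besides the shell and the picture viewer there is one more tool, called after "Request:" as a command line: name --pt "numbers of a row" for each row, then --argument value for the rest. drive_tool: Moves the arm, as the interface text tells. Its arguments: {"type":"object","properties":{"hand":{"type":"array"},"dp":{"type":"array"},"yaw":{"type":"array"},"newtons":{"type":"number"}},"required":["hand","dp","yaw"]}

```bash
mkdir -p pics
python3 - <<'E'
from workcell import manip, optics
import cv2,numpy as np,pickle
s=manip.read_state(); print(s['t'],s['position'],s['eef_rot'],manip.pinch_z)
for n in ("top","side"):
    d=optics.snapshot(n); cv2.imwrite(f"pics/{n}0.png",cv2.resize(d['pixels'][:,:,::-1],(784,588),interpolation=cv2.INTER_CUBIC))
    pickle.dump(d,open(n+"0.pkl","wb")); print(n,d['fovy'],d['cx'],d['cy'],np.round(d['T'],3).tolist(),[k for k in d])
d=optics.snapshot("wrist");print([ (k,d[k]) for k in d if k!='pixels'])
E
```

```text
0.0 [ 140.65162839 -531.13321094  204.3140765 ] [-3.13938773e+00 -1.94316694e-04  2.58793258e-01] 18.8
top 57.88102247835054 279.14209850987606 212.9535089250496 [[0.001, 0.989, -0.149, 405.548], [-1.0, -0.0, -0.011, 17.499], [-0.011, 0.149, 0.989, 876.361], [0.0, 0.0, 0.0, 1.0]] ['pixels', 'fovy', 'cx', 'cy', 'T']
side 44.151592808457906 279.85821709232914 213.02933675294716 [[0.992, 0.049, -0.116, 410.1], [-0.125, 0.496, -0.859, -917.248], [0.015, 0.867, 0.498, 603.469], [0.0, 0.0, 0.0, 1.0]] ['pixels', 'fovy', 'cx', 'cy', 'T']
[('fovy', 62.81137542758416), ('cx', 278.6974477521268), ('cy', 204.94693302484725), ('mount', array([[ 6.93494759e-04,  9.65593515e-01,  2.60055153e-01,
         7.58558506e+01],
       [ 9.99999738e-01, -6.15154384e-04, -3.82632268e-04,
         7.88749205e-01],
       [-2.09493169e-04,  2.60055350e-01, -9.65593688e-01,
        -1.79208226e+02],
       [ 0.00000000e+00,  0.00000000e+00,  0.00000000e+00,
         1.00000000e+00]]))]
```

View pics/top0.png

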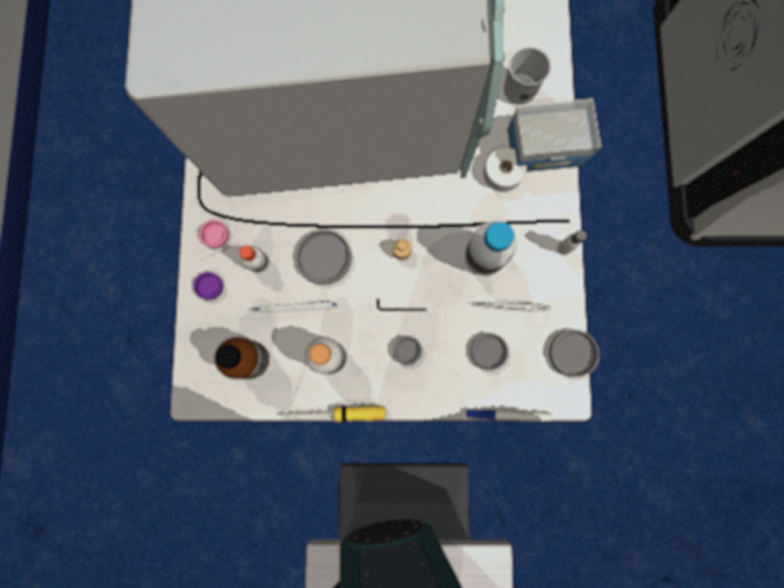

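View pics/side0.png

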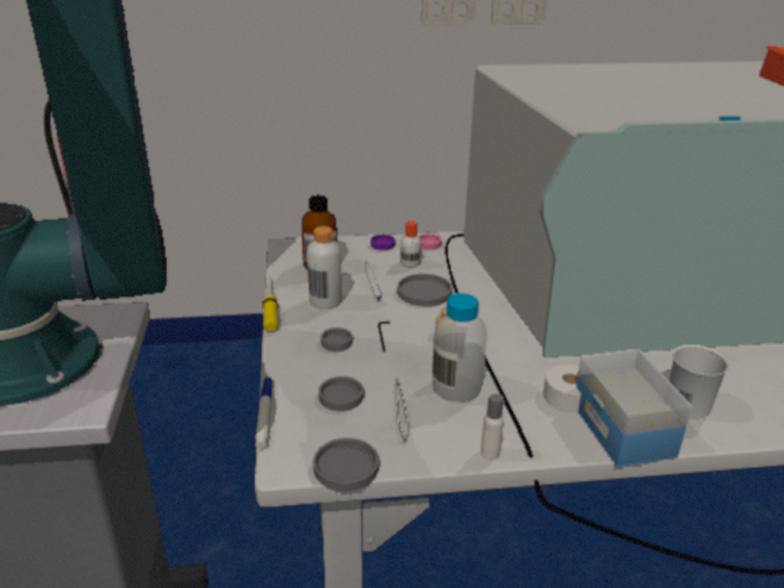

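The top view (784-px scale) shows the caps: media (499,236), diluent (320,354), stain (247,253) and dropper (582,236). The stands are XL (323,257), L (573,353), M (488,351) and S (406,350). Amber is at (230,357) and brass at (402,247). The side view agrees.

```bash
cat > h.py <<'E'
import numpy as np,pickle,cv2
def ray(d,u,v,T=None):
    f=210/np.tan(np.radians(d['fovy']/2)); T=d['T'] if T is None else T
    r=T[:3,:3]@np.array([(u-d['cx'])/f,-(v-d['cy'])/f,-1]); return T[:3,3],r
def plane(d,u,v,z,T=None):
    o,r=ray(d,u,v,T); return o+r*(z-o[2])/r[2]
def project(d,P,T=None):
    f=210/np.tan(np.radians(d['fovy']/2)); T=d['T'] if T is None else T
    p=T[:3,:3].T@(np.asarray(P,float)-T[:3,3]); return d['cx']-f*p[0]/p[2], d['cy']+f*p[1]/p[2]
def blob(mask,u,v,R=40):
    n,l,s,c=cv2.connectedComponentsWithStats(mask.astype(np.uint8))
    k=[i for i in range(1,n) if s[i,4]>15]; i=min(k,key=lambda i:np.hypot(*(c[i]-[u,v])))
    return c[i],s[i]
E
python3 - <<'E'
from h import *
top=pickle.load(open('top0.pkl','rb'));side=pickle.load(open('side0.pkl','rb'))
def both(d):
    h=cv2.cvtColor(d['pixels'],cv2.COLOR_RGB2HSV);return h[...,0].astype(int),h[...,1],h[...,2]
H,S,V=both(top)
masks=dict(media=((H>90)&(H<110)&(S>120)&(V>120),499,236,141),diluent=((H>5)&(H<18)&(S>110)&(V>150),320,354,131),stain=(((H<6)|(H>174))&(S>130)&(V>120),247,253,82))
for n,(m,u,v,z) in masks.items():
    c,s=blob(m,u/1.4,v/1.4); print(n,c,s,plane(top,*c,z-3)[:2].round(1))
print('dropper',plane(top,582/1.4,236/1.4,86)[:2])
for n,u,v in(('xl',323,257),('l',573,353),('m',488,351),('s',406,350)):
    m=(S<60)&(V<150); c,s=blob(m,u/1.4,v/1.4); x,y,w,h=s[:4]
    print(n,c,s,plane(top,x+w/2-.5,y+h/2-.5,14)[:2].round(1), plane(top,u/1.4,v/1.4,14)[:2].round(1))
for n,u,v,z in(('xl',424,289,14),('l',346,464,14),('m',341,392,14),('s',336,338,14),('media',462,299,141),('diluent',323,231,131),('stain',411,224,82),('dropper',494,399,86),('brass',440,311,45),('amber',318,198,132)): print('side',n,plane(side,u/1.4,v/1.4,z)[:2].round())
print('amber',plane(top,229/1.4,356/1.4,132)[:2],'brass',plane(top,402/1.4,246/1.4,45)[:2])
print('hood base', plane(top,220/1.4,194/1.4,0)[:2],plane(top,465/1.4,175/1.4,0)[:2])
print('side hood corner',plane(side,543/1.4,355/1.4,0)[:2])
E
```

```text
media [356.46258503 167.76870748] [347 159  20  19 294] [ 608.3 -128.5]
diluent [228.12883436 252.40490798] [221 246  15  14 163] [440.2 126.1]
stain [177.20588235 181.5       ] [171 176  11  10  34] [594.7 246.5]
dropper [ 620.65050327 -264.85406015]
xl [277.21917808 176.42465753] [272 171  12  14  73] [619.3  31.2] [605.  140.1]
l [347.71949287 250.51980983] [333 237  30  28 631] [ 450.  -127.2] [ 446.5 -266.1]
m [347.71949287 250.51980983] [333 237  30  28 631] [ 450.  -127.2] [ 449.5 -129.6]
s [289.20930233 249.71317829] [278 240  23  21 387] [451.    4.8] [451.    2.6]
side xl [605. 126.]
side l [ 446. -280.]
side m [ 449. -142.]
side s [450.  -9.]
side media [ 607. -130.]
side diluent [440. 117.]
side stain [598. 240.]
side dropper [ 619. -268.]
side brass [608.   1.]
side amber [437. 251.]
amber [436.23895144 251.98595179] brass [615.74221106   9.06613182]
hood base [719.58908934 322.22068957] [ 752.67558169 -100.23946546]
side hood corner [752.34591325 -64.90819609]
```

Request:
drive_tool --hand '[-1,-1,-1,-1,-1,-1,-1,-1,-1,-1,-1,-1,-1,-1,-1,-1,-1,-1]' --pt "0 0 60" --pt "380 351 60" --pt "380 351 60" --pt "380 351 60" --pt "380 351 60" --pt "380 351 60" --pt "380 351 60" --pt "380 351 60" --pt "380 351 60" --pt "380 351 60" --pt "380 351 60" --pt "380 351 60" --pt "380 351 60" --pt "380 351 60" --pt "380 351 60" --pt "380 351 60" --pt "380 351 60" --pt "380 351 60" --yaw '[0,-14.8,-14.8,-14.8,-14.8,-14.8,-14.8,-14.8,-14.8,-14.8,-14.8,-14.8,-14.8,-14.8,-14.8,-14.8,-14.8,-14.8]'

```text
t: 1.95
position: [520.3, -181.4, 265.7]
eef_rot: [3.141, -0.0, -0.001]
wrist_force: [0.6, -0.3, 0.4]
gripper_width: 93.8
grasp_force: 0.0
```

```bash
cat >> h.py <<'E'
from scipy.spatial.transform import Rotation as Ro
def wsnap(name):
    from workcell import manip, optics
    s=manip.read_state(); d=optics.snapshot("wrist"); W=np.eye(4)
    W[:3,:3]=Ro.from_euler('xyz',s['eef_rot']).as_matrix(); W[:3,3]=s['position']
    d['T']=W@d['mount']; d['state']=s; pickle.dump(d,open(name+'.pkl','wb'))
    cv2.imwrite(f'pics/{name}.png',d['pixels'][:,:,::-1]); print(s['t'],s['position'].round(1) if hasattr(s['position'],'round') else s['position'],s['eef_rot']); return d
E
python3 -c "
from h import *
wsnap('w1')"
```

```text
1.95 [ 520.3 -181.4  265.7] [ 3.14133929e+00 -2.86987463e-04 -8.37385773e-04]
```

View pics/w1.png

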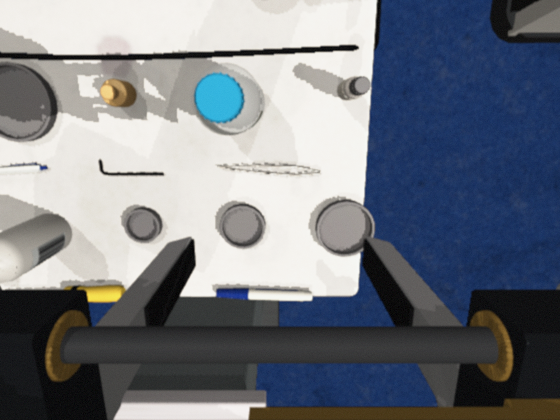

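The wrist view shows media's cap at (219,98) and the dropper's cap at about (358,86). The stands are S (142,224), M (241,225) and L (343,227).

```bash
cat >> h.py <<'E'
def circ(d,u,v,dia,z):
    """Hough circle near (u,v) for a horizontal disc of given diameter at height z"""
    f=210/np.tan(np.radians(d['fovy']/2)); P=plane(d,u,v,z)
    depth=-(d['T'][:3,:3].T@(P-d['T'][:3,3]))[2]; r=f*dia/2/depth; k=4
    x0,y0=int(u-2*r-6),int(v-2*r-6); x0,y0=max(x0,0),max(y0,0)
    c=cv2.cvtColor(d['pixels'],cv2.COLOR_RGB2GRAY)[y0:int(v+2*r+6),x0:int(u+2*r+6)]
    c=cv2.GaussianBlur(cv2.resize(c,None,fx=k,fy=k,interpolation=cv2.INTER_CUBIC),(7,7),0)
    H=cv2.HoughCircles(c,cv2.HOUGH_GRADIENT_ALT,1,5,param1=120,param2=.5,minRadius=int(.85*k*r),maxRadius=int(1.15*k*r))
    if H is None: return None
    H=H.reshape(-1,3) if H.shape[-1]==3 else H.reshape(-1,4)
    q=[(x0+(h[0]+.5)/k-.5,y0+(h[1]+.5)/k-.5,h[2]/k/r) for h in H]
    q=min(q,key=lambda t:np.hypot(t[0]-u,t[1]-v)); return np.round(q,2),plane(d,q[0],q[1],z)[:2].round(1)
E
python3 - <<'E'
from h import *
d=pickle.load(open('w1.pkl','rb'))
for n,u,v,D,z in(('media',219,98,43,141),('dropper',358,86,17,86),('s',142,224,48,14),('m',241,225,61,14),('l',343,227,78,14),('brass',109,92,16,45),('xl',18,101,93,14)): print(n,plane(d,u,v,z)[:2].round(),circ(d,u,v,D,z))
E
```

```text
media [ 608. -132.] (array([219.62,  97.62,   0.98]), array([ 608.4, -132.3]))
dropper [ 622. -261.] (array([356.62,  85.62,   1.01]), array([ 621.9, -259.3]))
s [454.  -2.] (array([142.12, 225.12,   1.  ]), array([452.9,  -2.2]))
m [ 453. -133.] (array([242.38, 226.12,   0.89]), array([ 451.5, -134.3]))
l [ 450. -267.] (array([343.12, 228.62,   0.98]), array([ 448. , -267.4]))
brass [618.   5.] (array([107.62,  90.88,   1.02]), array([619.4,   6.9]))
xl [610. 131.] (array([ 20.62, 102.62,   0.91]), array([607.7, 127.7]))
```

Request:
drive_tool --hand '[-1,-1,-1,-1,-1,-1,-1,-1,-1,-1,-1,-1]' --pt "50 -39 0" --pt "102 -78 -40" --pt "102 -78 -80" --pt "102 -78 -110" --pt "102 -78 -110" --pt "102 -78 -140" --pt "102 -78 -165" --pt "102 -78 -185" --pt "102 -78 -200" --pt "102 -78 -212" --pt "102 -78 -212" --pt "102 -78 -212" --yaw '[0,0,0,0,0,0,0,0,0,0,0,0]'

```text
t: 3.2
position: [623.3, -258.9, 54.7]
eef_rot: [3.141, -0.001, 0.001]
wrist_force: [-0.9, -0.3, 1.0]
gripper_width: 93.8
grasp_force: 0.0
```

```bash
python3 -c "
from h import *
wsnap('w2')"
```

```text
3.2 [ 623.3 -258.9   54.7] [ 3.14082652e+00 -1.39666589e-03  5.43301136e-04]
```

View pics/w2.png

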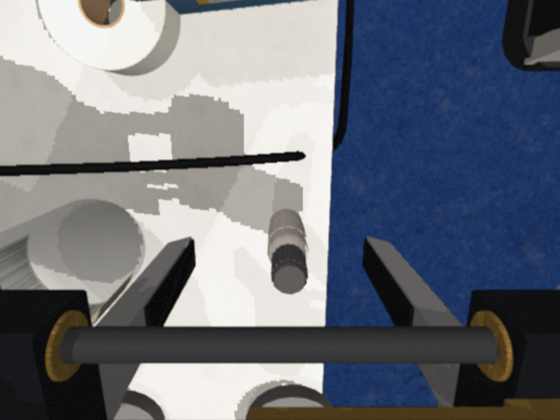

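The cap is at (290,275) and the finger centre is at about column 279, so the bottle is about 5 mm further in −y. I'll shift and grip.

Request:
drive_tool --hand '[-1,-1,1,1,1,1,1,1,1,1,1,1]' --pt "2 -5 0" --pt "2 -5 0" --pt "2 -5 0" --pt "2 -5 0" --pt "2 -5 0" --pt "2 -5 0" --pt "2 -5 0" --pt "2 -5 0" --pt "2 -5 0" --pt "2 -5 0" --pt "2 -5 0" --pt "2 -5 0" --yaw '[0,0,0,0,0,0,0,0,0,0,0,0]' --newtons 15

```text
t: 4.45
position: [624.7, -263.7, 53.4]
eef_rot: [3.141, 0.0, 0.0]
wrist_force: [0.1, 0.5, -0.6]
gripper_width: 21.4
grasp_force: 14.4
```

Request:
drive_tool --hand '[1,1,1,1,1,1,1,1,1,1,1,1,1,1,1,1,1,1,1]' --pt "0 0 30" --pt "0 0 70" --pt "0 0 120" --pt "0 0 160" --pt "-30 35 160" --pt "-60 75 160" --pt "-90 115 160" --pt "-120 155 160" --pt "-150 195 160" --pt "-180 230 160" --pt "-212 262 160" --pt "-212 262 160" --pt "-212 262 160" --pt "-212 262 130" --pt "-212 262 100" --pt "-212 262 100" --pt "-212 262 100" --pt "-212 262 100" --pt "-212 262 100" --yaw '[0,0,0,0,0,0,0,0,0,0,0,0,0,0,0,0,0,0,0]'

```text
t: 6.35
position: [414.1, -2.1, 155.3]
eef_rot: [3.141, -0.003, -0.0]
wrist_force: [0.4, 0.3, -0.4]
gripper_width: 21.3
grasp_force: 14.4
```

```bash
python3 -c "
from h import *
wsnap('w3')"
```

```text
6.35 [414.1  -2.1 155.3] [ 3.14100800e+00 -3.20241467e-03 -9.93748904e-07]
```

View pics/w3.png

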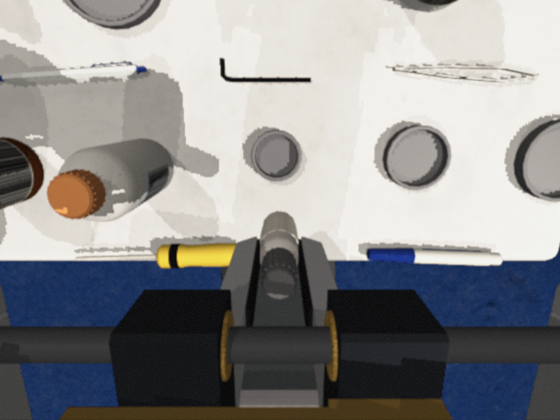

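The bottle is held upright with its cap at (280,283). Stand S is at (276,154) and stand M at (416,156). The diluent's cap is at (77,194).

Run:
```python
from h import *
d=pickle.load(open('w3.pkl','rb'))
for n,u,v,D,z in(('s',276,154,48,14),('m',416,156,61,14),('diluent',77,194,31,131)): print(n,plane(d,u,v,z)[:2].round(1),circ(d,u,v,D,z))
print('heldcap',plane(d,280,283,155.3+32)[:2])
```

```text
s [453.3  -0.5] (array([275.62, 157.12,   1.02]), array([ 4.504e+02, -1.000e-01]))
m [ 451.5 -130.7] (array([418.62, 157.12,   0.99]), array([ 450.5, -133.2]))
diluent [442.2 119.6] (array([ 70.12, 194.88,   0.92]), array([441.7, 123.9]))
heldcap [412.26305552  -3.52882681]
```

Request:
drive_tool --hand '[1,1,1,1,1,1,1,1,1,1,1,1]' --pt "20 1 0" --pt "39 2 0" --pt "39 2 0" --pt "39 2 -30" --pt "39 2 -50" --pt "39 2 -65" --pt "39 2 -75" --pt "39 2 -83" --pt "39 2 -90" --pt "39 2 -95" --pt "39 2 -95" --pt "39 2 -95" --yaw '[0,0,0,0,0,0,0,0,0,0,0,0]'

```text
t: 7.6
position: [452.1, 0.3, 58.9]
eef_rot: [3.141, -0.001, 0.0]
wrist_force: [-0.3, -0.2, -0.5]
gripper_width: 21.1
grasp_force: 14.4
```

Lower 1 mm, release and rise. Then hover toward the stain for a look.

Request:
drive_tool --hand '[1,1,-0.3,-0.3,-0.3,-0.3,-0.3,-0.3,-1,-1,-1,-1,-1,-1,-1,-1]' --pt "0 0 -1" --pt "0 0 -1" --pt "0 0 -1" --pt "0 0 -1" --pt "0 0 -1" --pt "0 0 -1" --pt "0 0 -1" --pt "0 0 20" --pt "0 0 60" --pt "0 0 110" --pt "0 0 150" --pt "0 0 180" --pt "-20 0 180" --pt "-40 0 180" --pt "-40 0 180" --pt "-40 0 180" --yaw '[0,0,0,0,0,0,0,0,0,0,0,0,0,0,0,0]'

```text
t: 9.2
position: [412.0, 0.3, 238.6]
eef_rot: [3.141, -0.001, 0.0]
wrist_force: [0.4, 0.3, 0.2]
gripper_width: 94.0
grasp_force: 0.0
```

```bash
python3 -c "
from h import *
wsnap('w4')"
```

```text
9.2 [4.120e+02 3.000e-01 2.386e+02] [ 3.14142888e+00 -1.03504952e-03  3.60122550e-04]
```

View pics/w4.png

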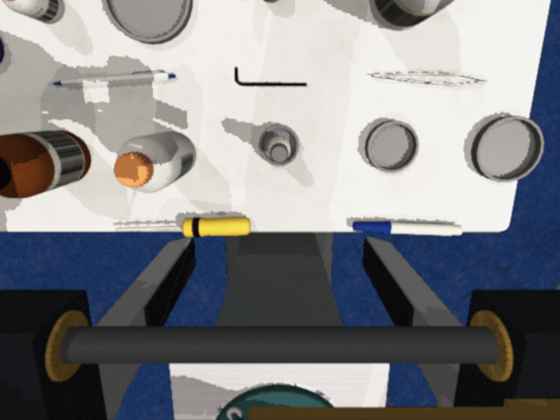

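The dropper stands in stand S, with its cap at (279,152). Next is the stain.

Request:
drive_tool --hand '[-1,-1,-1,-1,-1,-1,-1,-1,-1,-1,-1]' --pt "20 40 0" --pt "45 75 0" --pt "70 115 0" --pt "95 155 0" --pt "120 195 -20" --pt "145 230 -40" --pt "153 245 -40" --pt "153 245 -40" --pt "153 245 -40" --pt "153 245 -40" --pt "153 245 -40" --yaw '[0,0,0,0,0,0,0,0,0,0,0]'

```text
t: 10.35
position: [564.9, 244.4, 199.6]
eef_rot: [-3.141, -0.002, -0.001]
wrist_force: [0.2, -0.2, 0.3]
gripper_width: 94.0
grasp_force: 0.0
```

```bash
cat >> h.py <<'E'
HUE=dict(stain=(lambda H:(H<6)|(H>174),82,22),media=(lambda H:(H>90)&(H<112),141,43),diluent=(lambda H:(H>4)&(H<20),131,31))
def cap(d,n):
    h=cv2.cvtColor(d['pixels'],cv2.COLOR_RGB2HSV);f,z,D=HUE[n]
    m=f(h[...,0].astype(int))&(h[...,1]>120)&(h[...,2]>120)
    c,s=blob(m,*[279,200]); r=circ(d,*c,D,z); return c.round(1),s,plane(d,*c,z)[:2].round(1),r
E
python3 - <<'E'
from h import *
d=wsnap('w5'); print(cap(d,'stain')); u,v=project(d,(607,133,14)); print(u,v,circ(d,u,v,93,14))
E
```

```text
10.35 [564.9 244.4 199.6] [-3.14132121e+00 -1.69861362e-03 -8.63656023e-04]
(array([270.3, 154.2]), array([260, 147,  24,  25, 136], dtype=int32), array([606.4, 250.8]), (array([267.88, 160.12,   1.05]), array([601.3, 252.9])))
384.0173913091439 146.09322495895438 (array([380.12, 142.38,   1.06]), array([610.9, 137.4]))
```

View pics/w5.png

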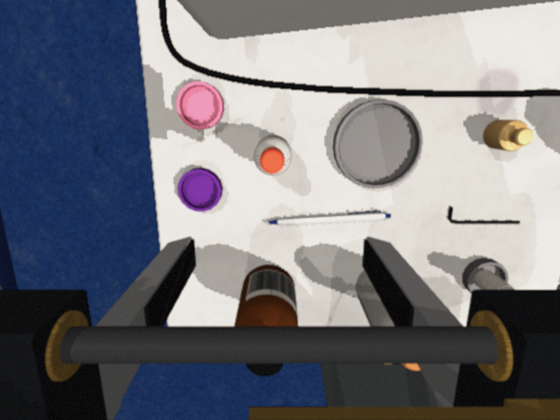

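The stain cap is at (272,160), about (602,250) in world. Stand XL is at (377,143), about (610,139).

Request:
drive_tool --hand '[-1,-1,-1,-1,-1,-1,-1,-1,-1,1,1,1,1,1,1,1,1,1]' --pt "37 5 0" --pt "37 5 -40" --pt "37 5 -80" --pt "37 5 -105" --pt "37 5 -125" --pt "37 5 -140" --pt "37 5 -150" --pt "37 5 -150" --pt "37 5 -150" --pt "37 5 -150" --pt "37 5 -150" --pt "37 5 -150" --pt "37 5 -150" --pt "37 5 -150" --pt "37 5 -150" --pt "37 5 -150" --pt "37 5 -150" --pt "37 5 -150" --yaw '[0,0,0,0,0,0,0,0,0,0,0,0,0,0,0,0,0,0]'

```text
t: 12.2
position: [601.7, 250.3, 48.5]
eef_rot: [3.142, 0.0, 0.0]
wrist_force: [-0.3, 1.4, -0.5]
gripper_width: 35.1
grasp_force: 15.0
```

The fingertips caught the shoulder (35 mm), so I'll open, raise 9 mm and regrip on the cap.

Request:
drive_tool --hand '[0,0,0,0,0,1,1,1,1,1,1,1,1]' --pt "0 0 0" --pt "0 0 0" --pt "0 0 9" --pt "0 0 9" --pt "0 0 9" --pt "0 0 9" --pt "0 0 9" --pt "0 0 9" --pt "0 0 9" --pt "0 0 9" --pt "0 0 9" --pt "0 0 9" --pt "0 0 9" --yaw '[0,0,0,0,0,0,0,0,0,0,0,0,0]'

```text
t: 13.5
position: [601.6, 250.3, 57.3]
eef_rot: [3.141, 0.0, 0.001]
wrist_force: [-0.7, -0.2, -1.0]
gripper_width: 21.3
grasp_force: 15.0
```

Request:
drive_tool --hand '[1,1,1,1,1,1,1,1,1,1,1,1,1,1,1,1,1,1,1,1]' --pt "0 0 30" --pt "0 0 75" --pt "0 0 120" --pt "0 0 160" --pt "-20 -40 160" --pt "-40 -80 160" --pt "-60 -120 160" --pt "-80 -160 160" --pt "-100 -200 160" --pt "-120 -240 160" --pt "-140 -280 160" --pt "-160 -320 160" --pt "-180 -360 160" --pt "-191 -382 160" --pt "-191 -382 160" --pt "-191 -382 130" --pt "-191 -382 100" --pt "-191 -382 100" --pt "-191 -382 100" --pt "-191 -382 100" --yaw '[0,0,0,0,0,0,0,0,0,0,0,0,0,0,0,0,0,0,0,0]'

```text
t: 15.5
position: [412.0, -131.7, 159.4]
eef_rot: [3.14, -0.003, 0.001]
wrist_force: [0.3, -1.0, -1.1]
gripper_width: 21.5
grasp_force: 15.0
```

Run:
```python
from h import *
d=wsnap('w6')
for n,P,D in(('m',(451,-132,14),61),('l',(448,-268,14),78)):
    u,v=project(d,P); print(n,u,v,circ(d,u,v,D,14))
```

```text
15.5 [ 412.  -131.7  159.4] [ 3.14034229e+00 -2.94629340e-03  1.43374999e-03]
m 278.1207387563286 153.61986945390535 (array([279.12, 154.88,   0.99]), array([ 449.8, -132.9]))
l 422.35016046765253 157.10355855632025 (array([420.38, 158.88,   0.96]), array([ 446.3, -266.3]))
```

View pics/w6.png

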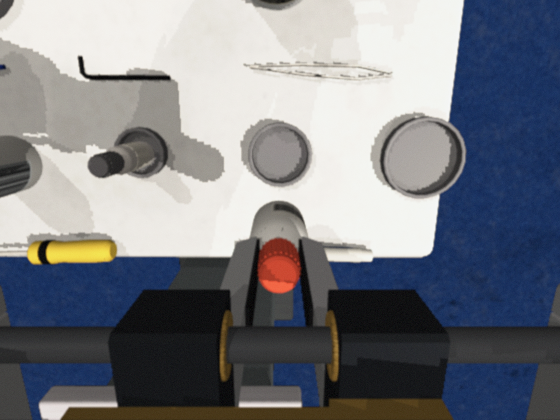

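Stand M is at (279,154), with the held stain upright above column 279. Placing it.

Request:
drive_tool --hand '[1,1,1,1,1,1,1,1,1,1,1,1,1,0,0,0,0,0]' --pt "20 -1 0" --pt "39 -1 0" --pt "39 -1 0" --pt "39 -1 -30" --pt "39 -1 -50" --pt "39 -1 -65" --pt "39 -1 -75" --pt "39 -1 -83" --pt "39 -1 -90" --pt "39 -1 -95" --pt "39 -1 -96" --pt "39 -1 -96" --pt "39 -1 -96" --pt "39 -1 -96" --pt "39 -1 -96" --pt "39 -1 -96" --pt "39 -1 -96" --pt "39 -1 -96" --yaw '[0,0,0,0,0,0,0,0,0,0,0,0,0,0,0,0,0,0]'

```text
t: 17.35
position: [449.8, -132.7, 61.6]
eef_rot: [3.141, -0.0, 0.001]
wrist_force: [-0.7, -0.2, -0.1]
gripper_width: 46.6
grasp_force: 0.0
```

Request:
drive_tool --hand '[0,0,-1,-1,-1,-1,-1,-1,-1,-1,-1,-1]' --pt "0 0 30" --pt "0 0 70" --pt "0 0 110" --pt "0 0 150" --pt "0 0 180" --pt "40 0 180" --pt "80 0 180" --pt "115 0 180" --pt "115 0 180" --pt "115 0 180" --pt "115 0 180" --pt "115 0 180" --yaw '[0,0,0,0,0,0,0,0,0,0,0,0]'

```text
t: 18.55
position: [563.9, -132.8, 242.4]
eef_rot: [3.141, -0.001, 0.0]
wrist_force: [0.6, -0.3, -0.7]
gripper_width: 94.0
grasp_force: 0.0
```

Run:
```python
from h import *
d=wsnap('w7'); print(cap(d,'media'))
```

```text
18.55 [ 563.9 -132.8  242.4] [ 3.14103924e+00 -1.06092287e-03  2.22440122e-05]
(array([275.3, 151.5]), array([ 250,  127,   50,   50, 1870], dtype=int32), array([ 609.4, -130.8]), (array([278.12, 153.12,   1.04]), array([ 608.1, -133.1])))
```

View pics/w7.png

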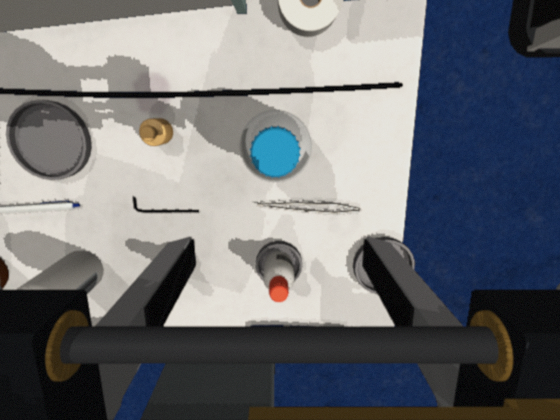

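Media's cap is at (275,151), about (609,−131) in world. The stain stands in M.

Request:
drive_tool --hand '[-1,-1,-1,-1,-1,-1,-1,-1,1,1,1,1,1,1,1,1,1]' --pt "45 2 0" --pt "45 2 0" --pt "45 2 -40" --pt "45 2 -75" --pt "45 2 -100" --pt "45 2 -115" --pt "45 2 -122" --pt "45 2 -122" --pt "45 2 -122" --pt "45 2 -122" --pt "45 2 -122" --pt "45 2 -122" --pt "45 2 -122" --pt "45 2 -122" --pt "45 2 -122" --pt "45 2 -122" --pt "45 2 -122" --yaw '[0,0,0,0,0,0,0,0,0,0,0,0,0,0,0,0,0]' --newtons 40

```text
t: 20.3
position: [609.8, -130.3, 119.5]
eef_rot: [-3.141, 0.0, 0.001]
wrist_force: [-0.4, 1.8, -0.2]
gripper_width: 42.5
grasp_force: 40.0
```

Request:
drive_tool --hand '[1,1,1,1,1,1,1,1,1,1,1,1,1,1,1,1,1]' --pt "0 0 20" --pt "0 0 50" --pt "0 0 80" --pt "0 0 105" --pt "-10 35 105" --pt "-20 70 105" --pt "-30 105 105" --pt "-40 140 105" --pt "-50 175 105" --pt "-50 210 105" --pt "-50 240 105" --pt "-50 260 105" --pt "-50 268 105" --pt "-50 268 105" --pt "-50 268 105" --pt "-50 268 105" --pt "-50 268 105" --yaw '[0,0,0,0,0,0,0,0,0,0,0,0,0,0,0,0,0]'

```text
t: 22.0
position: [559.9, 136.1, 224.5]
eef_rot: [3.141, 0.0, -0.001]
wrist_force: [-0.1, -0.8, -6.3]
gripper_width: 42.2
grasp_force: 40.0
```

Run:
```python
from h import *
d=wsnap('w8')
u,v=project(d,(609,138,14)); print(u,v,circ(d,u,v,93,14),circ(d,u,v,85,14))
```

```text
22.0 [559.9 136.1 224.5] [ 3.14110880e+00  1.10041858e-04 -1.20159580e-03]
276.19577785331836 137.35190319699848 (array([276.38, 137.62,   0.95]), array([608.7, 137.8])) (array([276.62, 139.62,   1.05]), array([606.5, 137.5]))
```

View pics/w8.png

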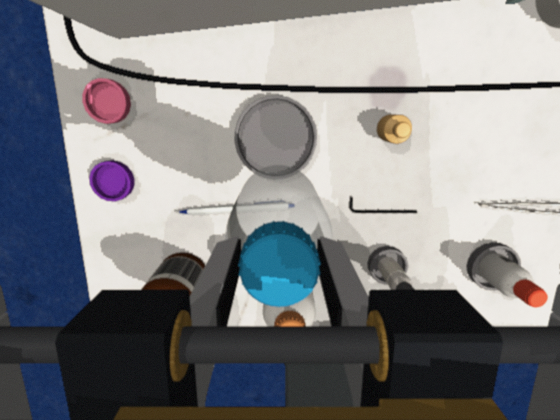

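Stand XL is at (275,137), about (608.5,138) in world. Media is held upright with its cap at (279,265). Placing it.

Request:
drive_tool --hand '[1,1,1,1,1,1,1,1,1,1,1,1,1,1,0,0,0,0,0]' --pt "25 2 0" --pt "49 2 0" --pt "49 2 0" --pt "49 2 0" --pt "49 2 -30" --pt "49 2 -50" --pt "49 2 -65" --pt "49 2 -78" --pt "49 2 -87" --pt "49 2 -94" --pt "49 2 -98" --pt "49 2 -100" --pt "49 2 -101" --pt "49 2 -101" --pt "49 2 -101" --pt "49 2 -101" --pt "49 2 -101" --pt "49 2 -101" --pt "49 2 -101" --yaw '[0,0,0,0,0,0,0,0,0,0,0,0,0,0,0,0,0,0,0]'

```text
t: 23.95
position: [609.0, 139.3, 124.1]
eef_rot: [-3.142, -0.001, 0.0]
wrist_force: [0.7, -0.1, -0.1]
gripper_width: 46.7
grasp_force: 0.0
```

Request:
drive_tool --hand '[-1,-1,-1,-1,-1,-1,-1,-1,-1,-1,-1,-1,-1,-1]' --pt "0 0 10" --pt "0 0 40" --pt "0 0 80" --pt "0 0 116" --pt "-40 -3 116" --pt "-80 -6 116" --pt "-120 -10 116" --pt "-160 -14 116" --pt "-200 -17 116" --pt "-209 -17 116" --pt "-209 -17 116" --pt "-209 -17 116" --pt "-209 -17 116" --pt "-209 -17 116" --yaw '[0,0,0,0,0,0,0,0,0,0,0,0,0,0]'

```text
t: 25.35
position: [400.6, 122.3, 239.2]
eef_rot: [3.141, 0.001, 0.0]
wrist_force: [-0.1, 0.4, -0.1]
gripper_width: 94.3
grasp_force: 0.0
```

Run:
```python
from h import *
d=wsnap('w9'); print(cap(d,'diluent'))
```

```text
25.35 [400.6 122.3 239.2] [3.14131965e+00 9.76944964e-04 1.19913638e-04]
(array([274.1, 155.8]), array([257, 139,  35,  35, 906], dtype=int32), array([441.6, 125.3]), (array([272.62, 155.12,   0.99]), array([442.2, 126.5])))
```

View pics/w9.png

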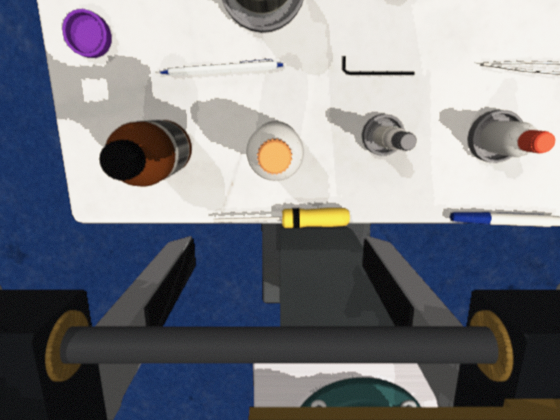

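Diluent's cap is at (274,156), about (442,125.5) in world.

Request:
drive_tool --hand '[-1,-1,-1,-1,-1,-1,-1,-1,1,1,1,1,1,1,1,1,1]' --pt "41 3 0" --pt "41 3 0" --pt "41 3 -40" --pt "41 3 -75" --pt "41 3 -100" --pt "41 3 -115" --pt "41 3 -125" --pt "41 3 -125" --pt "41 3 -125" --pt "41 3 -125" --pt "41 3 -125" --pt "41 3 -125" --pt "41 3 -125" --pt "41 3 -125" --pt "41 3 -125" --pt "41 3 -125" --pt "41 3 -125" --yaw '[0,0,0,0,0,0,0,0,0,0,0,0,0,0,0,0,0]' --newtons 30

```text
t: 27.1
position: [440.7, 125.4, 114.5]
eef_rot: [-3.141, 0.0, 0.001]
wrist_force: [-0.8, -0.6, 0.3]
gripper_width: 30.6
grasp_force: 30.0
```

Request:
drive_tool --hand '[1,1,1,1,1,1,1,1,1,1,1,1,1,1,1,1,1,1,1,1]' --pt "0 0 20" --pt "0 0 55" --pt "0 0 95" --pt "0 0 130" --pt "-5 -40 130" --pt "-10 -80 130" --pt "-15 -120 130" --pt "-20 -160 130" --pt "-25 -200 130" --pt "-30 -240 130" --pt "-35 -280 130" --pt "-40 -320 130" --pt "-44 -360 130" --pt "-44 -385 130" --pt "-44 -392 130" --pt "-44 -392 115" --pt "-44 -392 100" --pt "-44 -392 100" --pt "-44 -392 100" --pt "-44 -392 100" --yaw '[0,0,0,0,0,0,0,0,0,0,0,0,0,0,0,0,0,0,0,0]'

```text
t: 29.1
position: [397.0, -266.0, 214.9]
eef_rot: [3.141, -0.001, 0.002]
wrist_force: [0.3, -0.5, -3.0]
gripper_width: 30.1
grasp_force: 30.0
```

Run:
```python
from h import *
d=wsnap('w10')
u,v=project(d,(447,-267,14)); print(u,v,circ(d,u,v,78,14),circ(d,u,v,70,14))
```

```text
29.1 [ 397.  -266.   214.9] [ 3.14109262e+00 -5.41421202e-04  1.80922818e-03]
278.8797447106713 137.2937458802935 (array([281.38, 137.12,   0.9 ]), array([ 447.2, -269.7])) (array([280.38, 136.88,   0.97]), array([ 447.5, -268.6]))
```

View pics/w10.png

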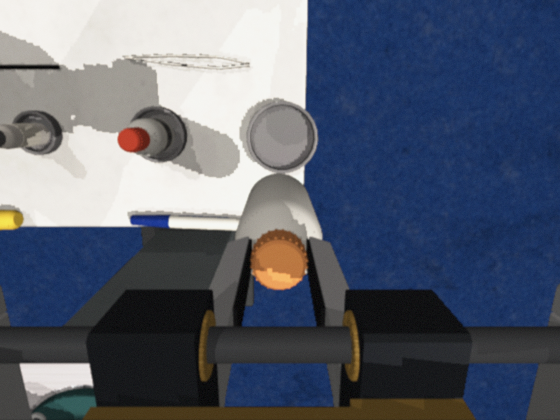

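Stand L is at (282,136), about (448,−269.3) in world. Diluent is held upright at column 279. Placing it.

Request:
drive_tool --hand '[1,1,1,1,1,1,1,1,1,1,1,1,1,1,0,0,0,0,0]' --pt "25 -3 0" --pt "51 -3 0" --pt "51 -3 0" --pt "51 -3 0" --pt "51 -3 -30" --pt "51 -3 -50" --pt "51 -3 -65" --pt "51 -3 -76" --pt "51 -3 -85" --pt "51 -3 -91" --pt "51 -3 -95" --pt "51 -3 -96" --pt "51 -3 -96" --pt "51 -3 -96" --pt "51 -3 -96" --pt "51 -3 -96" --pt "51 -3 -96" --pt "51 -3 -96" --pt "51 -3 -96" --yaw '[0,0,0,0,0,0,0,0,0,0,0,0,0,0,0,0,0,0,0]'

```text
t: 31.05
position: [447.8, -269.8, 118.7]
eef_rot: [3.141, -0.0, 0.001]
wrist_force: [-0.3, -0.3, 0.0]
gripper_width: 46.9
grasp_force: 0.0
```

Request:
drive_tool --hand '[-1,-1,-1,-1,-1,-1,-1,-1,-1,-1,-1,-1,-1]' --pt "0 0 10" --pt "0 0 40" --pt "0 0 80" --pt "0 0 120" --pt "-40 0 120" --pt "-80 -30 120" --pt "-120 -60 120" --pt "-150 -90 120" --pt "-180 -120 120" --pt "-180 -150 120" --pt "-180 -150 120" --pt "-180 -150 120" --pt "-180 -150 120" --yaw '[0,0,0,0,0,0,0,0,0,0,0,0,0]'

```text
t: 32.35
position: [268.2, -418.9, 239.0]
eef_rot: [3.142, -0.0, 0.002]
wrist_force: [-1.0, -0.2, 0.0]
gripper_width: 93.9
grasp_force: 0.0
```

Run:
```python
from workcell import optics
import cv2,numpy as np
a=optics.snapshot('top')['pixels'][140:300,120:435,::-1]; b=optics.snapshot('side')['pixels'][120:370,170:400,::-1]
a=cv2.resize(a,(798,405),interpolation=cv2.INTER_CUBIC); cv2.imwrite('pics/ftop.png',a)
cv2.imwrite('pics/fside.png',cv2.resize(b,(552,600),interpolation=cv2.INTER_CUBIC))
```

```text
(no output)
```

View pics/ftop.png

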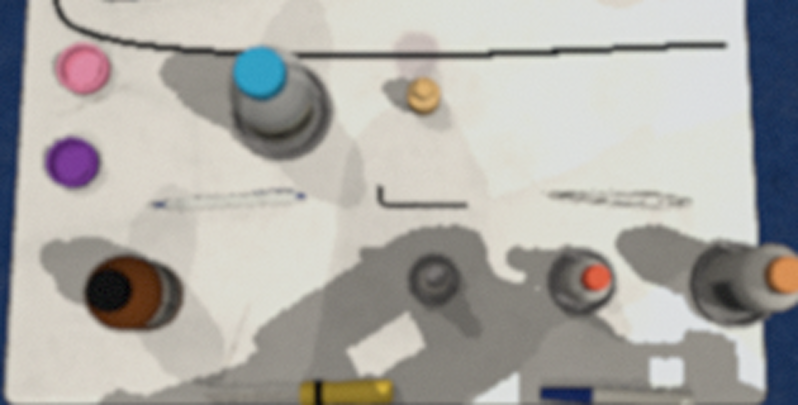

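View pics/fside.png

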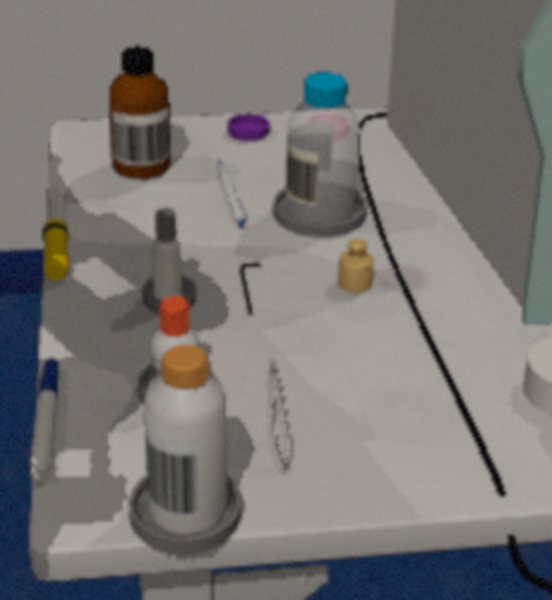

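Both views show all four bottles upright in their own stands, with amber and brass unmoved and the arm clear. Handing in.

```bash
python3 -c "
from workcell import manip
print(manip.finish_job())"
```

```text
the job is handed in; nothing more can be done
None
```

All four white bottles stand upright in the stands of their own size, the brown bottle and brass weight look unmoved in the final pictures, and the job was handed in at about 32 s of the 112 s allowed; no verdict was returned.

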